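# Clamp a circuit board with the removable crank

## Task

Fit the loose crank fully down onto the square spindle of the board holder and wind it gently clockwise (seen from above) until the jaw grips the circuit board firmly, without forcing it. Then lift the crank off and stand it back upright on its rubber mat, leaving the board clamped and the other things on the bench where they are.

Things in the scene. Friction and masses are not known exactly. Their poses are not given: they have to be found in the camera images.
- holder: Grey board holder fixed to the bench. Origin on the bench under the spindle axis; x is the way the jaw closes. Base 275 x 116 x 14 mm (local x -37 to +237 mm). Gearbox under the spindle 72 x 92 mm, top 50 mm above the bench. Fixed stop at the far end: face at local x = 216 mm, top 52 mm above the bench. The board lies loose on two rails 30 mm above the bench.
- spindle: Upright square steel drive spindle on the holder. Origin on the gearbox top, 50 mm above the bench; z up along the turning axis; x, y square to its faces (turns with it). A fixed collar 38 mm across and 4 mm high surrounds its foot; the 14 mm square tapers from 18 mm above the origin to 9 mm across at the tip, 25 mm above the origin. Clockwise from above drives the jaw to the board.
- spindle_top (a point): Centre of the spindle's tip, 75 mm above the bench; axes as spindle. The drive moves the jaw 12 mm per radian and starts 1.1 to 1.8 rad short of clamping. Turning it takes 0.3 N m (about 4 N at the crank's knob) plus 0.12 N m (1.7 N at the knob) per 10 N of clamping. Its friction keeps up to 25 N of clamping when the crank is let go.
- jaw: Moving aluminium jaw, 26 x 100 x 20 mm, with a springy rubber-faced pad on its far side (30 N per mm). Its x axis points to the board; its origin is 32 mm above the bench. It moves only when the spindle is turned. The board is well held from 10 N of jaw force to 40 N, and is damaged above 60 N.
- jaw_face (a point): Middle of the face of the jaw's pad, the face that meets the board's near edge.
- board: Circuit board on an 8 mm aluminium backing plate, 100 x 80 mm, 0.14 kg, lying loose on the holder's rails between jaw and stop, 100 mm side along the holder's x. Origin at the centre of its underside. The jaw first pushes it up to 8 mm along the rails to the stop.
- mat: Plain grey rubber mat fixed to the bench, 170 x 150 x 4 mm, origin at the centre of its underside. The crank starts standing on it and goes back on it.
- crank_hub (a point): Centre of the crank's steel hub, a 28 mm square block 42 mm high, 21 mm above its underside; z up. A square socket 15.2 mm across, 25 mm deep, opens in its underside, sides square to x and y: any of four headings fits. Home, the underside rests on the spindle's collar, this point 75 mm above the bench. The arm leaves along +x: grip the hub across its y faces.
- crank_knob (a point): Centre of the crank's black knob, an upright cylinder 22 mm across and 40 mm high, free to spin on its pin, 70 mm from the hub's axis along the crank's +x. It spans 34 to 74 mm above the crank's underside; this point is 56 mm above it. Its own heading means nothing.
- crank: The whole loose crank, 0.26 kg; origin at the centre of the hub's underside, x along the arm to the knob, z up. Its flat arm, 14 mm wide and 8 mm thick, runs 24 to 32 mm above the underside. It stands stably on its underside.
- flux: Small amber bottle, 40 mm across, 85 mm high, standing on the bench: leave alone.
- spool: Metal spool, 60 mm across, 42 mm high, standing on the bench: leave alone.
- driver: Screwdriver with black handle lying on the bench: leave alone.

How it is judged:
On the way, in this order (a step that is already met when the one before it is completed fails the run):
1. the crank sits fully home on the spindle, the board not yet clamped (z of crank in the frame of spindle below 0.0065 m and horizontal distance between crank and spindle below 0.003 m and angle between crank's own z axis and vertical below 0.08 rad and contact force between jaw and board below 5 N), for 0.2 s.
2. the board is clamped by turning the fitted crank (z of crank in the frame of spindle below 0.012 m and horizontal distance between crank and spindle below 0.004 m and contact force between jaw and board above 10 N), for 0.2 s.
At the end, for the whole second after the job is handed in: The jaw still presses on the board with more than 8 N and the board on the holder with more than 6 N; the crank stands upright (within 0.1 rad) on its underside on the mat, its hub's axis within the mat's outline, at rest and let go (contact force between jaw and board above 8 N and contact force between board and holder above 6 N and z of crank in the frame of mat below 0.008 m and x of crank in the frame of mat between -0.085 and 0.085 m and y of crank in the frame of mat between -0.075 and 0.075 m and angle between crank's own z axis and vertical below 0.1 rad and linear speed of each of crank, board below 0.02 m/s); the robot touches nothing.
It fails at once if the board is crushed: more than 60 N between jaw and board (contact force between jaw and board above 60 N).
It fails at once if the crank is forced onto the spindle: more than 25 N between them while it is not home (z of crank in the frame of spindle above 0.008 m and contact force between crank and spindle above 25 N).
It fails at once if a bystander is moved by more than 30 mm (distance of any of flux, spool, driver from where it was at the start of the episode above 0.03 m).
It also fails if it takes over 72 s, if anything falls off the work surface, if the arm or the gripper's body presses on something with over 40 N, if the wrist force passes 120 N, or if a joint passes its speed limit or range.

## Robot

A 6-joint arm with a two-finger parallel gripper is mounted at the origin on the work surface. World frame = base frame: x ahead of the robot, y to its left, z up, the work surface at z = 0. Lengths are in m, angles in rad, forces in N, time in s.
With the tool pointing down it reaches from about 0.35 to 0.975 m from the base axis. Payload 4.9 kg.
Tool frame: the origin (TCP) lies at the very end of the fingers, on their centre line; the grasp point (between the pads) lies 19 mm behind it (robot.hold_point_z is the distance from the TCP to the grasp point, in m); z points along the fingers, x is the direction in which the jaws open and shut, and the axes are right-handed (so a half turn about z gives the same grasp; the last joint's range is limited). The gripper opens to 85 mm and grips with 20 to 120 N. Pads are 22 mm wide; open, the fingers measure 114 mm over their backs; the gripper's body (76 mm by 85 mm) begins 54 mm behind the grasp point. The pads swing forward as they close: fully open they stand 13 mm farther back than shut.
Start: joints at [1.118, 0.053, 1.613, -0, 1.476, -0.119], TCP at [0.205, 0.59, 0.231] pointing down, gripper open.
Joint ranges: [-3.01, 3.01], [-1.01, 2.22], [0.06, 2.58], [-1.02, 4.17], [0.09, 2.62], [-3.14, 3.14]. Speed limits (rad/s): [2.57, 2.57, 3.14, 3.14, 3.14, 3.14].

## Interface

Orientations are given as a unit quaternion [x, y, z, w].
In Python, from workcell import robot, vision, finder gives the robot as it stands.
- The arm moves only by the shell command python3 -m jog 'ROWS' [FORCE]. ROWS is JSON, one flat list of numbers, 7 for each row, row after row: the shift along the world's x, y, z in m, then the turn, a rotation vector about the world's x, y, z in degrees, then the opening, from 0 (shut) to 1 (fully open). In form: [dx, dy, dz, rx, ry, rz, fingers, dx, dy, dz, rx, ry, rz, fingers, ...]. A call has 1 to 8 rows; each row shifts and turns the commanded pose from where the row before left it; what a row does not reach is not made up. A row lasts 1/8 s, in which the tool goes at most 62.5 mm and 10.7 degrees, less where a joint would pass 70% of its speed; a pose out of reach is approached as far as the arm can. A call is refused whole if a number of a shift passes 0.0625 or a number of a turn 10.7, either way. A call with a gripper value outside its range is refused whole. The fingers move at their own pace and stop on an object; FORCE is the grip in N (left out, the last holds). Time passes only in rows, so rows that do not move let the fingers close. It gives the time, the measured TCP pose, the force and the opening at its end, in the units of the state.
- robot.observe(): the state, without advancing time (a new reading comes with each control period).
- vision.camera(name): name is "side" or "top"; returns (picture, depth): 384x512x3 uint8, red, green, blue; 384x512 float32, m along the optical axis (not along the pixel's ray), 0 where there is no reading.
- vision.camera_model(name): a dict with "camera_matrix" (3x3 intrinsics, pixels), "world_from_camera" (4x4, takes a point from camera to world coordinates). Camera axes: x right, y down, z forward; pixel columns grow to the right and rows downward; lengths in m; the calibration is good to about 2 mm. A picture is of the moment at which its call begins. camera_model takes no time and is no camera call.
- robot.finish_job(): hands the job in, once; it reports no verdict.
Trained networks look in the newest picture that a camera, given by its name, has taken for a name from the list of things; names that differ only in an ending like _2 or _b are one class to them, and where a whole thing is asked for, a point or a joint stands for the part that bears it (a point fixed in the world has none). Each returns a list of dicts, best first, with "p" (0 to 1); they miss things now and then, are a little off and sometimes report something else, mostly with a low value. They report only what shows in the picture. A call takes as long as a camera call.
- finder.trace(camera, label): "region" (384x512 bool, what is visible of it) and "extent" ([left, top, right, bottom] in pixels, round what is visible of it).
- finder.landmark_of(camera, label): "uv" ([column, row] in pixels: a listed point, or the origin of a listed thing).
The state is a dict: "t": time; "joint_pos": joint angles; "dq": joint speeds; "joint_torque": joint torques, N m; "tool_pos": TCP position; "tool_rot": TCP orientation; "wrist_force": force on the tool from outside, world axes, zero at the start; "wrist_torque": the same for the moment, N m; "grip_width": finger opening in m.
Only numpy, scipy, OpenCV 4.12 (cv2) and the standard library are available. Lean on these libraries where they do the work, as an engineer would, in place of code of your own. Each camera call takes 0.05 s, during which the arm holds its last target. There are 200 camera calls.

## Working session

There is one attempt and no reset: what is moved stays moved. The work goes in short steps, Python scripts to look and compute and a shell command to move; the robot and the scene stay as the last step left them, time stands still between calls to the robot, and variables do not carry over. Pictures are saved under pics/ and viewed, about 8 in all and at most 12, crops included, and the job is handed in when it is done.

```bash
mkdir -p pics; cat > h.py <<'E'
import numpy as np, cv2
from workcell import robot, vision, finder
def px2w(cam, uv, z=None, depth=None):
    m=vision.camera_model(cam);K=np.array(m["camera_matrix"]);T=np.array(m["world_from_camera"])
    r=np.linalg.inv(K)@[uv[0],uv[1],1]
    if depth is not None: return (T@np.r_[r*depth,1])[:3]
    d=T[:3,:3]@r;o=T[:3,3];return o+d*(z-o[2])/d[2]
def w2px(cam,p):
    m=vision.camera_model(cam);K=np.array(m["camera_matrix"]);T=np.array(m["world_from_camera"])
    q=K@(np.linalg.inv(T)@np.r_[p,1])[:3];return q[:2]/q[2]
E
python3 - <<'E'
from h import *
ims=[]
for c in("top","side"):
    im,d=vision.camera(c);np.save(c+"_d.npy",d);np.save(c+".npy",im)
    cv2.imwrite(f"pics/{c}0.png",im[:,:,::-1])
    print(c,np.round(vision.camera_model(c)["world_from_camera"],3).tolist(),vision.camera_model(c)["camera_matrix"][0][0])
    for l,z in[("crank_hub",.025),("crank_knob",.06),("spindle_top",.075),("holder",0),("mat",0),("jaw_face",.032),("board",.03),("flux",0),("spool",0),("driver",.01)]:
        r=finder.landmark_of(c,l)
        for x in r[:2]: print(l,np.round(x["uv"],1),round(x["p"],2),np.round(px2w(c,x["uv"],z),4))
s=robot.observe();print(s["t"],s["tool_pos"],s["tool_rot"],s["wrist_force"],s["grip_width"])
E
```

```text
top [[-0.017, -0.986, 0.169, 0.358], [-1.0, 0.019, 0.011, 0.003], [-0.014, -0.168, -0.986, 1.51], [0.0, 0.0, 0.0, 1.0]] 470.1026301486204
crank_hub [194.5 235.3] 0.65 [0.4953 0.2317 0.025 ]
crank_hub [178.8 251. ] 0.3 [0.4467 0.281  0.025 ]
crank_knob [177.8 247.6] 0.6 [0.455  0.2776 0.06  ]
crank_knob [339.3 223. ] 0.3 [ 0.5218 -0.2222  0.06  ]
spindle_top [338.7 222.4] 0.35 [ 0.522  -0.2181  0.075 ]
holder [334.5 225.2] 0.86 [ 0.5218 -0.2158  0.    ]
holder [190.3 231.1] 0.57 [0.5114 0.2492 0.    ]
mat [196.4 230.5] 0.96 [0.513  0.2295 0.    ]
jaw_face [194.6 229.1] 0.73 [0.5142 0.2304 0.032 ]
jaw_face [334.  191.3] 0.63 [ 0.6269 -0.2143  0.032 ]
board [335.5 171.9] 0.66 [ 0.6906 -0.2222  0.03  ]
flux [268.2 178.5] 0.7 [ 0.6797 -0.0055  0.    ]
spool [124.3 213.5] 0.84 [0.5729 0.4649 0.    ]
driver [409.6 207.6] 0.74 [ 0.5729 -0.4574  0.01  ]
driver [338.5 223.6] 0.17 [ 0.5256 -0.2273  0.01  ]
side [[0.974, -0.107, 0.197, 0.359], [-0.224, -0.543, 0.809, -0.864], [0.02, -0.833, -0.553, 0.659], [0.0, 0.0, 0.0, 1.0]] 385.6707474209834
crank_hub [216.2 163.9] 0.69 [0.4967 0.2392 0.025 ]
crank_knob [199.1 151.4] 0.41 [0.446  0.2708 0.06  ]
spindle_top [218.8 172.6] 0.62 [0.486 0.1   0.075]
spindle_top [254.8 240.2] 0.57 [ 0.522  -0.2125  0.075 ]
holder [255.9 264.6] 0.97 [ 0.5257 -0.2153  0.    ]
holder [199.6 152.6] 0.56 [0.4554 0.375  0.    ]
mat [216.4 171.8] 0.67 [0.4953 0.2305 0.    ]
jaw_face [291.8 252.5] 0.54 [ 0.6101 -0.2251  0.032 ]
jaw_face [255.2 251.6] 0.23 [ 0.5258 -0.2045  0.032 ]
board [315.7 245.2] 0.64 [ 0.6759 -0.2101  0.03  ]
flux [295.1 204.9] 0.52 [ 6.938e-01 -3.000e-04  0.000e+00]
spool [226.  139.6] 0.77 [0.5658 0.4612 0.    ]
driver [304.8 354.2] 0.85 [ 0.5593 -0.4708  0.01  ]
1.1 [0.2047836 0.5904885 0.2313059] [ 8.14755545e-01  5.79804624e-01  7.75737688e-06 -5.55507246e-06] [0.83175687 0.19708936 0.59869795] 0.08499705916234004
```

View pics/top0.png

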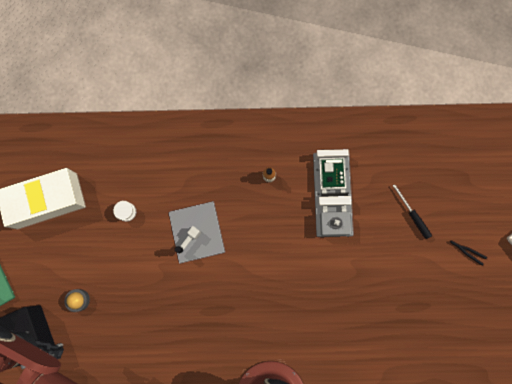

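View pics/side0.png

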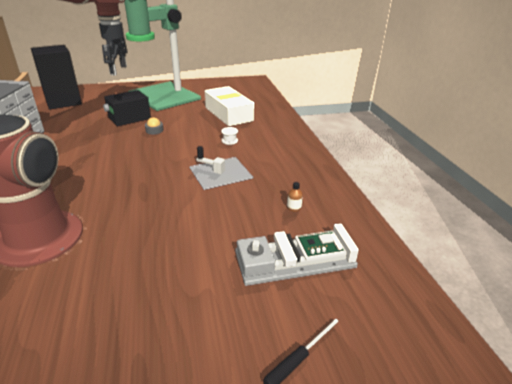

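```bash
python3 - <<'E'
from h import *
t=np.load("top.npy");s=np.load("side.npy")
def crop(im,c,r,w=24,k=8): 
    return cv2.resize(im[r-w:r+w,c-w:c+w],None,fx=k,fy=k,interpolation=cv2.INTER_CUBIC)
a=np.hstack([crop(t,192,238),crop(t,337,220)]);
b=np.hstack([crop(s,212,160),crop(s,258,245)])
cv2.imwrite("pics/c1.png",cv2.resize(np.vstack([a,b]),(600,600))[:,:,::-1])
D=np.load("top_d.npy")
# points by height: top camera cloud
m=vision.camera_model("top");K=np.array(m["camera_matrix"]);T=np.array(m["world_from_camera"])
v,u=np.mgrid[:384,:512];P=np.stack([(u-K[0,2])/K[0,0]*D,(v-K[1,2])/K[1,1]*D,D,np.ones_like(D)],-1)@T.T
np.save("P.npy",P)
np.set_printoptions(linewidth=220)
print((P[226:256,168:208,2]*1000).round().astype(int))
print((P[212:236,320:356,2]*1000).round().astype(int))
E
```

```text
[[ 0 -3  1 ...  0  0  2]
 [-2  6 -1 ...  5 -2  4]
 [ 2 -2 -2 ... -4  7  6]
 ...
 [ 3  5 -6 ...  3 10  5]
 [ 1 -6 -4 ...  7  7  3]
 [ 5 -5  0 ...  4  6  7]]
[[   8   45   47   53   46   46   52   53   43   44   50   50   46   52   49   48   49   45   46   46   56   49   49   48   47   54   45   45   52   46   10   12   -1   -1   -3   -3]
 [  36   45   47   49   44   52   47   52   50   47   53   49   54   45   51   48   53   52   47   47   42   50   47   54   48   52   56   41   43   41   14    7 1510   -3    7   -1]
 [  44   50   49   49   52   52   43   48   51   48   49   49   46   49   49   53   51   51   54   51   48   43   46   50   52   45   49   48   52   50   11   10   -2   -2    1   -2]
 [  29   56   49   43   54   48   51   50   47   46   49   45   52   47   49   50   43   53   50   47   48   46   49   47   49   47   49   45   50   52   12   19   -2    4    0    1]
 [  39   39   54   45   55   43   52   49   48   43   41   51   50   49   52   49   48   50   54   52   52   49   52   44   47   48   49   48   48   52   11   12   -2   -3   -6   -1]
 [  33   51   48   53   53   
[... 2748 characters left out ...]
  41   48   45   46   47   44   48   50   46   52   52   45   51   47   48   46   49   50   48   48   47   51   48   47   47   19   14   -6   -1   -8]
 [  17   46   56   49   50   49   54   49   52   44   49   49   51   48   45   40   43   48   45   50   46   50   50   49   50   46   50   40   49   54   50   17   11   -2   -2   -9]
 [  15   33   47   46   53   46   47   51   47   50   44   45   51   46   45   40   46   39   52   47   46   42   43   38   37   37   35   36   37   39   10    8   19    6   -1    1]
 [   9   10   18   24   19   20   14   19   10   10   15   19   11   10    9   15   16   14   15    9   16   17 1510   12   16   14   15   10   10    5    6   12   -1   -1   -4   -3]]
```

View pics/c1.png

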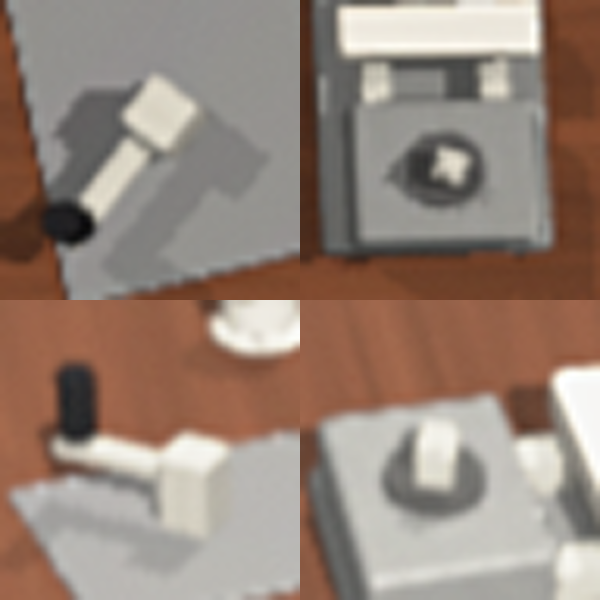

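```bash
python3 - <<'E'
from h import *
t=np.load("top.npy");s=np.load("side.npy")
def rect(im,cam,c,r,w,th,z,k=10):
    g=im[r-w:r+w,c-w:c+w].min(2);G=cv2.resize(g,None,fx=k,fy=k,interpolation=cv2.INTER_CUBIC)
    cs,_=cv2.findContours((G>th).astype(np.uint8),cv2.RETR_EXTERNAL,cv2.CHAIN_APPROX_NONE)
    for q in sorted(cs,key=cv2.contourArea)[-1:]:
        uv=(q[:,0]+.5)/k-.5+[c-w,r-w]
        W=np.array([px2w(cam,p,z)[:2] for p in uv]).astype(np.float32)
        m=cv2.moments((W*1000).astype(np.float32)); 
        print(cam,th,"cent",np.round([m["m10"]/m["m00"],m["m01"]/m["m00"]],1),"rect",np.round(np.array(cv2.minAreaRect(W*1000)[0]),1),np.round(cv2.minAreaRect(W*1000)[1],1),round(cv2.minAreaRect(W*1000)[2],1))
for th in(130,150,170,185,200): rect(t,"top",337,222,6,th,.075)
print("hub");
for th in(150,170,190,205): rect(t,"top",194,232,12,th,.046)
print("mat corners / arm axis")
def dark(cam,im,c,r,z):
    w=8;g=cv2.resize(im[r-w:r+w,c-w:c+w].max(2),None,fx=10,fy=10,interpolation=cv2.INTER_CUBIC)
    m=cv2.moments((g<60).astype(np.uint8));p=[m["m10"]/m["m00"]/10-.5+c-w,m["m01"]/m["m00"]/10-.5+r-w]
    print("knob",p,px2w(cam,p,z))
dark("top",t,179,250,.07)
for l in("crank_knob","crank_hub","spindle_top","mat"):
    for c in("top","side"):
        r=finder.trace(c,l)
        for x in r[:2]:
            ys,xs=np.nonzero(x["region"]);print(c,l,x["p"],x["extent"],len(xs),xs.mean(),ys.mean())
P=np.load("P.npy");
sel=(abs(P[...,0]-.51)<.05)&(abs(P[...,1]+.215)<.06)&(P[...,2]>.042)&(P[...,2]<.058)
pts=(P[sel][:,:2]*1000).astype(np.float32);print("gearbox top",np.percentile(pts,[1,99],axis=0),cv2.minAreaRect(pts))
E
```

```text
top 130 cent [ 523.9 -212.6] rect [ 523.7 -211.9] [15.8 15.6] 67.8
top 150 cent [ 524.  -212.7] rect [ 523.8 -211.9] [14.1 13.9] 67.5
top 170 cent [ 524.2 -212.8] rect [ 524.1 -212. ] [12.3 11.9] 66.0
top 185 cent [ 524.3 -213. ] rect [ 524.1 -212.2] [10.  10.1] 65.0
top 200 cent [ 524.4 -213.5] rect [ 524.5 -213.3] [5.7 4.7] 61.4
hub
top 150 cent [505.8 232.3] rect [506.1 232.7] [31.7 31.2] 52.5
top 170 cent [505.4 232.6] rect [505.5 232.8] [28.6 28. ] 52.6
top 190 cent [505.1 232.8] rect [505.3 232.8] [25.5 24.8] 52.6
top 205 cent [492.5 231.2] rect [492.5 231.2] [3.1 3.3] 44.6
mat corners / arm axis
knob [177.97087005649718, 249.14506214689266] [0.4496529 0.2751486 0.07     ]
top crank_knob 0.6 [174.4, 245.2, 183.5, 253.2] 47 178.38297872340425 248.87234042553192
top crank_hub 0.74 [170.8, 228.3, 202.8, 252.2] 224 187.32142857142858 239.36160714285714
top crank_hub 0.68 [321.7, 188.8, 348.0, 195.7] 51 337.1372549019608 193.5686274509804
side crank_hub 0.59 [196.4, 145.2, 225.0, 174.1] 326 210.77300613496934 161.07055214723925
side spindle_top 0.43 [254.9, 241.4, 257.9, 249.1] 64 255.3125 245.9375
top mat 0.96 [169.1, 200.4, 224.5, 258.9] 2252 196.51110124333925 230.61545293072825
side mat 0.9 [189.4, 157.9, 250.5, 191.5] 1149 220.7963446475196 173.99651871192341
side mat 0.58 [293.3, 235.5, 348.5, 261.4] 1018 319.79567779960706 245.8369351669941
gearbox top [[ 489.25509094 -256.87539185]
 [ 558.38477112 -166.81840897]] ((523.710205078125, -211.5804443359375), (93.08238220214844, 70.08453369140625), 89.09274291992188)
```

```bash
python3 -m jog '[0.030,-0.0358,0,0,0,-2.275,1,0.030,-0.0358,0,0,0,-2.275,1,0.030,-0.0358,0,0,0,-2.275,1,0.030,-0.0358,0,0,0,-2.275,1,0.030,-0.0358,0,0,0,-2.275,1,0.030,-0.0358,0,0,0,-2.275,1,0.030,-0.0358,0,0,0,-2.275,1,0.030,-0.0358,0,0,0,-2.275,1]' 60
python3 -m jog '[0.030,-0.0358,0,0,0,0,1,0.0307,-0.0356,0,0,0,0,1,0,0,-0.04,0,0,0,1,0,0,-0.04,0,0,0,1,0,0,-0.03,0,0,0,1,0,0,0,0,0,0,1]'
python3 - <<'E'
from h import *
s=robot.observe();print(s["tool_pos"],s["tool_rot"],s["wrist_force"],s["wrist_torque"],s["joint_pos"])
im,_=vision.camera("side");im2,_=vision.camera("top")
a=cv2.resize(im[110:190,165:265],(600,480));cv2.imwrite("pics/a1.png",a[:,:,::-1])
E
```

```text
t: 2.5
tool_pos: [0.4456, 0.3028, 0.2315]
tool_rot: [0.896, 0.443, 0.0, -0.0]
wrist_force: [0.4, 0.1, -0.1]
grip_width: 0.0852
t: 3.25
tool_pos: [0.5034, 0.2319, 0.1183]
tool_rot: [0.896, 0.444, -0.003, -0.0]
wrist_force: [0.9, 0.3, 0.6]
grip_width: 0.0855
[0.50335004 0.23192523 0.11826069] [ 8.96231114e-01  4.43576355e-01 -3.09326767e-03 -4.88428475e-04] [0.94022004 0.27436117 0.56314685] [-0.0144686  -0.01973278  0.0503335 ] [ 2.97498925e-01 -1.37317269e-02  1.87542291e+00 -3.57684304e-05
  1.28616457e+00 -6.21666108e-01]
```

View pics/a1.png

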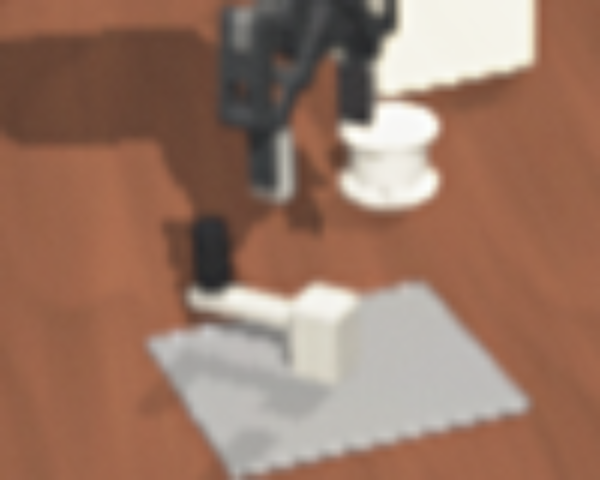

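```bash
python3 -m jog '[0.002,0.001,-0.03,0,0,0,1,0,0,-0.03,0,0,0,1,0,0,-0.02,0,0,0,1,0,0,-0.015,0,0,0,1,0,0,-0.010,0,0,0,1,0,0,-0.003,0,0,0,1,0,0,0,0,0,0,1]' 60
python3 -m jog '[0,0,0,0,0,0,0,0,0,0,0,0,0,0,0,0,0,0,0,0,0,0,0,0,0,0,0,0,0,0,0,0,0,0,0,0,0,0,0,0,0,0]' 60
python3 - <<'E'
from h import *
s=robot.observe();print(s["tool_pos"],s["wrist_force"],s["wrist_torque"],s["grip_width"])
im,_=vision.camera("side");im2,_=vision.camera("top")
a=np.hstack([cv2.resize(im[120:190,175:255],(400,350)),cv2.resize(im2[205:275,155:235],(400,350))]);cv2.imwrite("pics/a2.png",a[:,:,::-1])
E
```

```text
t: 4.22
tool_pos: [0.5078, 0.2338, 0.0137]
tool_rot: [0.896, 0.444, 0.0, 0.0]
wrist_force: [0.3, -1.2, 0.3]
grip_width: 0.0854
t: 4.97
tool_pos: [0.5079, 0.2337, 0.0138]
tool_rot: [0.896, 0.444, 0.0, 0.0]
wrist_force: [-0.4, -0.8, 3.0]
grip_width: 0.0272
[0.50787572 0.23371631 0.01375075] [-0.4005161  -0.75096334  2.99943068] [-0.10282386  0.02681431  0.02257959] 0.027162060417516443
```

View pics/a2.png

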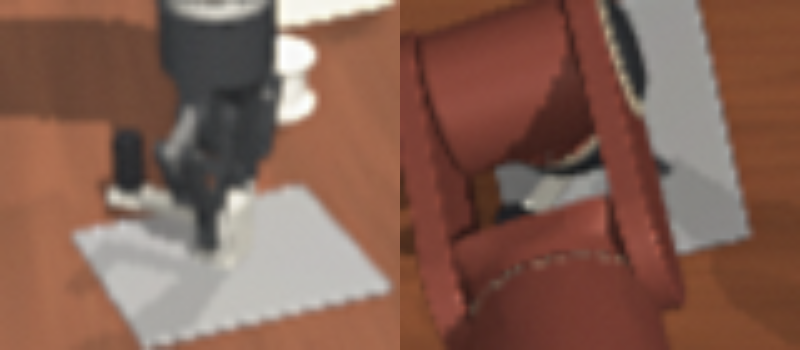

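```bash
python3 -m jog '[0,0,0.02,0,0,0,0,0,0,0.03,0,0,0,0,0,0,0.04,0,0,0,0,0,0,0.03,0,0,0,0]' 70
python3 -m jog '[0.0014,-0.0372,0,0,0,1.7,0,0.0014,-0.0372,0,0,0,1.7,0,0.0014,-0.0372,0,0,0,1.7,0,0.0014,-0.0372,0,0,0,1.7,0,0.0014,-0.0372,0,0,0,1.7,0,0.0014,-0.0372,0,0,0,1.7,0,0.0014,-0.0372,0,0,0,1.7,0,0.0014,-0.0372,0,0,0,1.7,0]'
python3 -m jog '[0.0015,-0.0372,0,0,0,0,0,0.0015,-0.0372,0,0,0,0,0,0.0015,-0.0372,0,0,0,0,0,0.0015,-0.0375,0,0,0,0,0,0,0,-0.03,0,0,0,0,0,0,0,0,0,0,0,0,0,0,0,0,0,0]'
python3 - <<'E'
from h import *
s=robot.observe();print(s["tool_pos"],s["tool_rot"],s["wrist_force"],s["wrist_torque"],s["grip_width"],s["joint_pos"])
im,_=vision.camera("side");im2,_=vision.camera("top")
np.save("s2.npy",im);np.save("t2.npy",im2)
a=np.hstack([cv2.resize(im[195:275,215:295],(400,400),interpolation=cv2.INTER_CUBIC),cv2.resize(im2[185:265,300:380],(400,400),interpolation=cv2.INTER_CUBIC)]);cv2.imwrite("pics/a3.png",a[:,:,::-1])
E
```

```text
t: 5.58
tool_pos: [0.5074, 0.2338, 0.1354]
tool_rot: [0.896, 0.444, 0.001, -0.0]
wrist_force: [0.4, 0.3, -2.9]
grip_width: 0.0271
t: 6.58
tool_pos: [0.518, -0.0648, 0.1335]
tool_rot: [0.837, 0.547, -0.0, -0.0]
wrist_force: [0.1, 0.8, -2.1]
grip_width: 0.0274
t: 7.45
tool_pos: [0.5246, -0.2126, 0.1038]
tool_rot: [0.837, 0.547, 0.0, -0.0]
wrist_force: [0.1, -1.2, -0.8]
grip_width: 0.0273
[ 0.52463864 -0.21257684  0.10384723] [ 8.37221377e-01  5.46864114e-01  5.07183485e-05 -6.26823394e-05] [ 0.07262032 -1.21227654 -0.83736675] [-0.04452783 -0.02583973 -0.06644012] 0.02729359690739056 [-5.16501183e-01  2.68362995e-02  1.86068905e+00  1.55307257e-04
  1.25413230e+00 -1.67377765e+00]
```

View pics/a3.png

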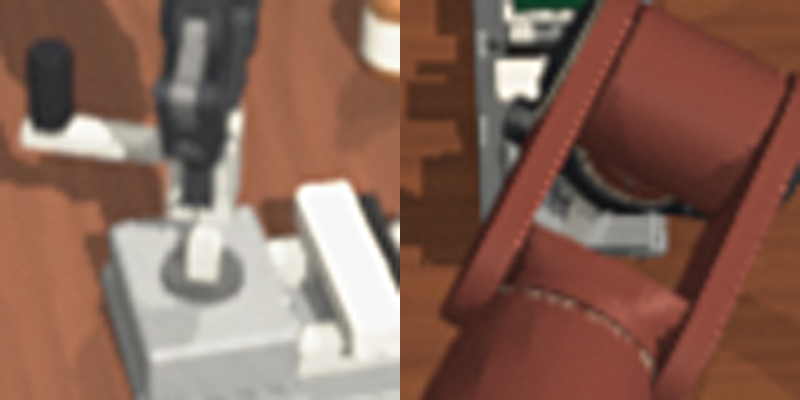

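```bash
python3 -m jog '[0.0005,-0.0004,-0.008,0,0,0,0,0,0,-0.006,0,0,0,0,0,0,-0.003,0,0,0,0,0,0,0,0,0,0,0]' 70
python3 -m jog '[0,0,-0.001,0,0,0,0,0,0,-0.001,0,0,0,0,0,0,0,0,0,0,0]'
python3 - <<'E'
from h import *
s=robot.observe();print(s["tool_pos"],s["wrist_force"],s["wrist_torque"])
print(w2px("side",[.524,-.2125,.075]),w2px("side",[.524,-.2125,.054]),w2px("side",[.524,-.2075,.075]))
E
```

```text
t: 8.05
tool_pos: [0.5249, -0.2132, 0.0857]
tool_rot: [0.837, 0.547, -0.0, -0.0]
wrist_force: [0.3, -1.1, -2.1]
grip_width: 0.0271
t: 8.43
tool_pos: [0.5251, -0.2134, 0.0843]
tool_rot: [0.837, 0.547, -0.0, -0.0]
wrist_force: [0.4, 0.7, -2.3]
grip_width: 0.027
[ 0.52514726 -0.21342584  0.08429354] [ 0.40734971  0.65156673 -2.34471457] [ 0.0070123  -0.0525911   0.00680868]
[255.63736486 240.08424022] [255.43772208 246.9703845 ] [255.14509031 238.67581282]
```

```bash
for i in 1 2; do :; done; python3 -m jog '[0,0,-0.001,0,0,0,0,0,0,-0.001,0,0,0,0]'
python3 -m jog '[0,0,-0.001,0,0,0,0,0,0,-0.001,0,0,0,0]'
python3 - <<'E'
from h import *
s=robot.observe();print(s["tool_pos"],s["wrist_force"],s["wrist_torque"])
E
```

```text
t: 8.68
tool_pos: [0.5252, -0.2134, 0.0823]
tool_rot: [0.837, 0.547, 0.0, 0.0]
wrist_force: [-0.9, 0.5, -1.5]
grip_width: 0.0274
t: 8.93
tool_pos: [0.5251, -0.2134, 0.0802]
tool_rot: [0.837, 0.547, -0.0, -0.0]
wrist_force: [-0.6, 0.7, -2.8]
grip_width: 0.0271
[ 0.52513905 -0.21341429  0.08020603] [-0.57636257  0.71025087 -2.78753423] [0.01621883 0.0251262  0.00714255]
```

Underside ~4.6 mm below the tip with no contact: the tip is in the socket.

```bash
python3 -m jog '[0,0,-0.001,0,0,0,0,0,0,-0.0005,0,0,0,0]'
python3 -m jog '[0,0,-0.0005,0,0,0,0,0,0,-0.0005,0,0,0,0]'
python3 - <<'E'
from h import *
s=robot.observe();print(s["tool_pos"],s["wrist_force"],s["wrist_torque"])
E
```

```text
t: 9.18
tool_pos: [0.5252, -0.2137, 0.079]
tool_rot: [0.837, 0.547, -0.0, 0.0]
wrist_force: [-1.4, -1.5, -2.3]
grip_width: 0.027
t: 9.43
tool_pos: [0.5253, -0.2138, 0.0782]
tool_rot: [0.837, 0.547, -0.0, 0.0]
wrist_force: [-1.0, -2.7, -0.3]
grip_width: 0.0271
[ 0.52529722 -0.2138441   0.07817751] [-0.97137048 -2.74388647 -0.31859031] [-0.42101399  0.19929955  0.05074313]
```

```bash
python3 -m jog '[-0.0003,-0.0009,-0.0005,0,0,0,0,0,0,0,0,0,0,0]'
python3 -m jog '[0,0,-0.0006,0,0,0,0,0,0,-0.0006,0,0,0,0]'
python3 - <<'E'
from h import *
s=robot.observe();print(s["tool_pos"],s["wrist_force"],s["wrist_torque"])
E
```

```text
t: 9.68
tool_pos: [0.5247, -0.2142, 0.077]
tool_rot: [0.837, 0.547, 0.0, -0.0]
wrist_force: [-0.1, -0.8, -1.6]
grip_width: 0.0271
t: 9.93
tool_pos: [0.5247, -0.2142, 0.0759]
tool_rot: [0.837, 0.547, -0.0, -0.0]
wrist_force: [-0.7, -0.7, -2.0]
grip_width: 0.0269
[ 0.52474339 -0.21424134  0.07591525] [-0.67469268 -0.73315488 -2.02347921] [-0.2443755   0.0907163   0.06143717]
```

```bash
python3 -m jog '[0,0,-0.001,0,0,0,0,0,0,-0.001,0,0,0,0,0,0,-0.001,0,0,0,0]'
python3 -m jog '[0,0,-0.001,0,0,0,0,0,0,-0.001,0,0,0,0,0,0,-0.001,0,0,0,0]'
python3 - <<'E'
from h import *
s=robot.observe();print(s["tool_pos"],s["wrist_force"],s["wrist_torque"])
E
```

```text
t: 10.3
tool_pos: [0.5248, -0.2143, 0.073]
tool_rot: [0.837, 0.547, -0.0, 0.0]
wrist_force: [-0.5, -1.5, -1.7]
grip_width: 0.0276
t: 10.68
tool_pos: [0.5249, -0.2144, 0.0701]
tool_rot: [0.837, 0.547, -0.0, 0.0]
wrist_force: [-0.6, -1.4, -1.6]
grip_width: 0.0274
[ 0.52486764 -0.21435948  0.07006271] [-0.60226009 -1.39783951 -1.60508775] [-0.2741989   0.1288647   0.02458706]
```

```bash
python3 -m jog '[0,-0.0003,-0.001,0,0,0,0,0,0,-0.001,0,0,0,0,0,0,-0.001,0,0,0,0]'
python3 -m jog '[0,0,-0.001,0,0,0,0,0,0,-0.001,0,0,0,0,0,0,-0.0005,0,0,0,0]'
python3 -m jog '[0,0,-0.0005,0,0,0,0,0,0,-0.0005,0,0,0,0]'
python3 - <<'E'
from h import *
s=robot.observe();print(s["tool_pos"],s["wrist_force"],s["wrist_torque"])
E
```

```text
t: 11.05
tool_pos: [0.5248, -0.2144, 0.0669]
tool_rot: [0.837, 0.547, 0.0, -0.0]
wrist_force: [1.1, 0.2, -3.1]
grip_width: 0.027
t: 11.42
tool_pos: [0.5248, -0.2145, 0.0645]
tool_rot: [0.837, 0.547, -0.0, -0.0]
wrist_force: [0.2, -0.1, -2.6]
grip_width: 0.0267
t: 11.68
tool_pos: [0.5249, -0.2146, 0.0638]
tool_rot: [0.837, 0.547, 0.0, 0.0]
wrist_force: [0.3, 0.6, 0.3]
grip_width: 0.0275
[ 0.52493579 -0.21464343  0.06380245] [0.34249412 0.59769858 0.31602248] [0.07548335 0.17738845 0.03505891]
```

```bash
python3 -m jog '[0,0,-0.0002,0,0,0,0,0,0,0,0,0,0,0,0,0,0,0,0,0,0]' 110
python3 -m jog '[-0.00005,-0.0001,0,0,0,-5,0,-0.00005,-0.0001,0,0,0,-5,0,-0.00005,-0.0001,0,0,0,-5,0,-0.00005,-0.0001,0,0,0,-5,0]'
python3 - <<'E'
from h import *
s=robot.observe();print(s["tool_pos"],s["wrist_force"],s["wrist_torque"])
E
python3 -m jog '[-0.00007,-0.00008,0,0,0,-5,0,-0.00007,-0.00008,0,0,0,-5,0,-0.00008,-0.00007,0,0,0,-5,0,-0.00008,-0.00006,0,0,0,-5,0]'
python3 - <<'E'
from h import *
s=robot.observe();print(s["tool_pos"],s["wrist_force"],s["wrist_torque"])
E
```

```text
t: 12.05
tool_pos: [0.5251, -0.2147, 0.0639]
tool_rot: [0.837, 0.547, 0.0, 0.0]
wrist_force: [-0.1, -0.0, 2.2]
grip_width: 0.0264
t: 12.55
tool_pos: [0.5245, -0.2152, 0.0639]
tool_rot: [0.92, 0.392, -0.0, 0.0]
wrist_force: [-3.5, 0.7, 2.4]
grip_width: 0.0268
[ 0.52448527 -0.21520198  0.06389962] [-3.45065101  0.74264175  2.4359682 ] [0.09180489 0.41402992 0.32289484]
t: 13.05
tool_pos: [0.5241, -0.2155, 0.0639]
tool_rot: [0.974, 0.226, -0.001, 0.0]
wrist_force: [-2.3, 0.2, 3.3]
grip_width: 0.0266
[ 0.5240725  -0.21548045  0.06389543] [-2.33474161  0.23393953  3.32152986] [0.064335   0.51431739 0.35376745]
```

```bash
cat > o.py <<'E'
from h import *
s=robot.observe();q=s["tool_rot"];print("yaw",round(np.degrees(2*np.arctan2(q[1],q[0])),2),np.round(s["tool_pos"],4),"F",np.round(s["wrist_force"],1),"Tz",round(s["wrist_torque"][2],3))
E
python3 -m jog '[-0.0003,-0.00005,0,0,0,-5,0,-0.0001,-0.00005,0,0,0,-5,0,-0.0001,-0.00004,0,0,0,-4,0,0,0,0,0,0,0,0]';python3 o.py
python3 -m jog '[-0.0001,-0.00002,0,0,0,-3,0,-0.0001,-0.00002,0,0,0,-3,0]';python3 o.py
```

```text
t: 13.55
tool_pos: [0.5238, -0.2156, 0.0639]
tool_rot: [0.994, 0.107, -0.0, 0.0]
wrist_force: [-2.8, -0.0, 4.2]
grip_width: 0.0264
yaw 12.34 [ 0.5238 -0.2156  0.0639] F [-2.8 -0.   4.2] Tz 0.143
t: 13.8
tool_pos: [0.5236, -0.2156, 0.0639]
tool_rot: [0.998, 0.055, -0.0, 0.0]
wrist_force: [-2.9, 0.1, 4.7]
grip_width: 0.0266
yaw 6.3 [ 0.5236 -0.2156  0.0639] F [-2.9  0.1  4.7] Tz 0.334
```

```bash
cat >> o.py <<'E'
import sys
sys.exit(int(s["wrist_torque"][2]>0.40))
E
python3 -m jog '[-0.0001,0,0,0,0,-2,0,-0.0001,0,0,0,0,-2,0]' >/dev/null;python3 o.py &&
python3 -m jog '[-0.0001,0,0,0,0,-2,0,-0.0001,0,0,0,0,-2,0]'>/dev/null;python3 o.py &&
python3 -m jog '[-0.0001,0,0,0,0,-2,0,-0.0001,0.00002,0,0,0,-2,0]'>/dev/null;python3 o.py
```

```text
yaw 2.24 [ 0.5235 -0.2157  0.0639] F [-3.7 -1.3  5.2] Tz 0.399
yaw -1.76 [ 0.5234 -0.2156  0.0639] F [-2.6  0.5  4.5] Tz 0.368
yaw -5.77 [ 0.5233 -0.2157  0.0639] F [-3.1  1.1  5.3] Tz 0.346
```

```bash
sed -i 's/>0.40/>0.43/' o.py
python3 -m jog '[-0.0001,0.00002,0,0,0,-2,0,-0.0001,0.00002,0,0,0,-2,0]' >/dev/null;python3 o.py &&
python3 -m jog '[-0.0001,0.00003,0,0,0,-2,0,-0.0001,0.00003,0,0,0,-2,0]'>/dev/null;python3 o.py &&
python3 -m jog '[-0.0001,0.00003,0,0,0,-2,0,-0.0001,0.00003,0,0,0,-2,0]'>/dev/null;python3 o.py &&
python3 -m jog '[-0.0001,0.00003,0,0,0,-2,0,-0.0001,0.00003,0,0,0,-2,0]'>/dev/null;python3 o.py
```

```text
yaw -9.79 [ 0.5232 -0.2157  0.0639] F [-3.1  0.9  4.7] Tz 0.328
yaw -13.8 [ 0.5231 -0.2156  0.0639] F [-2.1  0.1  5.6] Tz 0.309
yaw -17.82 [ 0.523  -0.2156  0.0639] F [-1.3 -0.1  5.5] Tz 0.381
yaw -21.83 [ 0.5229 -0.2155  0.0639] F [-0.4 -0.4  5.4] Tz 0.413
```

```bash
sed -i 's/>0.43/>0.47/' o.py
python3 -m jog '[-0.0001,0.00004,0,0,0,-1.5,0]' >/dev/null;python3 o.py &&
python3 -m jog '[-0.0001,0.00004,0,0,0,-1.5,0]'>/dev/null;python3 o.py &&
python3 -m jog '[-0.0001,0.00004,0,0,0,-1.5,0]'>/dev/null;python3 o.py &&
python3 -m jog '[-0.0001,0.00004,0,0,0,-1.5,0]'>/dev/null;python3 o.py
```

```text
yaw -23.32 [ 0.5228 -0.2155  0.0639] F [ 0.5 -0.6  4.3] Tz 0.411
yaw -24.82 [ 0.5228 -0.2155  0.0639] F [ 0.8 -1.1  5. ] Tz 0.365
yaw -26.33 [ 0.5227 -0.2155  0.0639] F [ 2.1 -1.3  4.9] Tz 0.354
yaw -27.83 [ 0.5227 -0.2155  0.0639] F [ 3.  -1.4  4.8] Tz 0.354
```

```bash

python3 -m jog '[0.0002,0.00004,0,0,0,-1.5,0,0,0,0,0,0,-1,0]' >/dev/null;python3 o.py &&
python3 -m jog '[0,0,0,0,0,-1.5,0,0,0,0,0,0,-1,0]'>/dev/null;python3 o.py &&
python3 -m jog '[0,0,0,0,0,-1.5,0,0,0,0,0,0,-1,0]'>/dev/null;python3 o.py &&
python3 -m jog '[0,0,0,0,0,-1.5,0,0,0,0,0,0,-1,0]'>/dev/null;python3 o.py
```

```text
yaw -30.31 [ 0.5226 -0.2155  0.0639] F [ 2.3 -2.6  6.1] Tz 0.343
yaw -32.81 [ 0.5226 -0.2154  0.0639] F [ 2.2 -2.   6.2] Tz 0.353
yaw -35.3 [ 0.5225 -0.2154  0.0639] F [ 1.4 -1.1  5.9] Tz 0.444
yaw -37.78 [ 0.5225 -0.2153  0.0639] F [ 1.8 -1.   6.6] Tz 0.641
```

```bash

python3 -m jog '[0,0,0,0,0,0,0]' >/dev/null;python3 o.py;python3 -m jog '[0,0,0,0,0,0,0]' >/dev/null;python3 o.py;python3 -m jog '[0,0,0,0,0,0,0]' >/dev/null;python3 o.py
```

```text
yaw -37.76 [ 0.5225 -0.2153  0.0639] F [ 1.5 -1.3  5.1] Tz 0.471
yaw -37.76 [ 0.5225 -0.2153  0.0639] F [ 2.1 -1.3  5.8] Tz 0.453
yaw -37.76 [ 0.5225 -0.2153  0.0639] F [ 1.7 -1.3  6.9] Tz 0.439
```

```bash

python3 -m jog '[0,0,0,0,0,0.7,0]' >/dev/null;python3 o.py;python3 -m jog '[0,0,0,0,0,0.7,0]' >/dev/null;python3 o.py;python3 -m jog '[0,0,0,0,0,0.6,0]' >/dev/null;python3 o.py
```

```text
yaw -37.07 [ 0.5225 -0.2153  0.0639] F [ 1.7 -1.7  5.5] Tz 0.245
yaw -36.4 [ 0.5225 -0.2154  0.0639] F [ 1.4 -2.1  6.6] Tz 0.079
yaw -35.82 [ 0.5225 -0.2153  0.0639] F [ 1.9 -1.2  6. ] Tz 0.009
```

```bash

python3 -m jog '[0.0004,-0.0003,0,0,0,1,0,0,0,0.002,0,0,0,0,0,0,0.002,0,0,0,0]' >/dev/null;python3 o.py;python3 -m jog '[0,0,0.002,0,0,0,0,0,0,0.002,0,0,0,0,0,0,0.002,0,0,0,0]' >/dev/null;python3 o.py
```

```text
yaw -34.83 [ 0.5223 -0.2152  0.0649] F [  8.5  -5.7 -10.6] Tz 0.031
yaw -34.83 [ 0.5222 -0.2152  0.0708] F [ 8.1 -4.1 -8.5] Tz 0.058
```

```bash

python3 -m jog '[0.0008,-0.0004,0,0,0,0,0,0,0,0,0,0,0,0]' >/dev/null;python3 o.py;python3 -c "
from h import *;s=robot.observe();print(s['wrist_torque'])"; python3 -m jog '[0,0,0.002,0,0,0,0,0,0,0.002,0,0,0,0]' >/dev/null;python3 o.py
```

```text
yaw -34.8 [ 0.5224 -0.2153  0.0713] F [ 4.8 -3.9 -7.8] Tz 0.057
[-0.53232383 -0.85364169  0.05695514]
yaw -34.8 [ 0.5223 -0.2152  0.0755] F [ 3.9 -2.8 -5.4] Tz 0.038
```

Helping; shift a little more the same way and continue out.

```bash

python3 -m jog '[0.0006,-0.0005,0.002,0,0,0,0,0,0,0.002,0,0,0,0]' >/dev/null;python3 o.py;python3 -m jog '[0,0,0.004,0,0,0,0,0,0,0.005,0,0,0,0,0,0,0.008,0,0,0,0,0,0,0.02,0,0,0,0,0,0,0.03,0,0,0,0,0,0,0,0,0,0,0]' ;python3 o.py
python3 - <<'E'
from h import *
print(robot.observe()["joint_pos"],robot.observe()["grip_width"])
im,_=vision.camera("side")
cv2.imwrite("pics/a4.png",cv2.resize(im[150:300,200:400],(800,600),interpolation=cv2.INTER_CUBIC)[:,:,::-1])
E
```

```text
yaw -34.75 [ 0.5227 -0.2155  0.0806] F [-0.7  0.1 -2.8] Tz 0.013
t: 20.05
tool_pos: [0.5262, -0.2176, 0.1531]
tool_rot: [0.954, -0.298, 0.004, 0.001]
wrist_force: [-0.9, -1.2, -2.6]
grip_width: 0.0264
yaw -34.72 [ 0.5262 -0.2176  0.1531] F [-0.9 -1.2 -2.6] Tz 0.005
[-5.22739933e-01 -2.33528485e-02  1.82330443e+00 -1.55746406e-05
  1.33344259e+00  8.33027474e-02] 0.026393861202165782
```

View pics/a4.png

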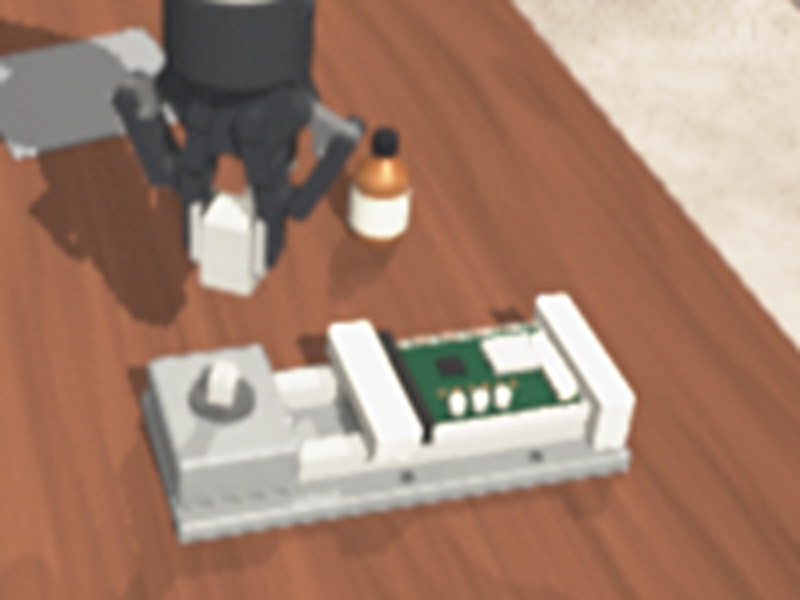

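```bash
python3 -m jog '[-0.0011,0.03,0,0,0,0,0,-0.0011,0.0372,0,0,0,0,0,-0.0011,0.0372,0,0,0,0,0,-0.0011,0.0372,0,0,0,0,0,-0.0011,0.0372,0,0,0,0,0,-0.0011,0.0372,0,0,0,0,0,-0.0011,0.0372,0,0,0,0,0,-0.0011,0.0372,0,0,0,0,0]' >/dev/null
python3 -m jog '[-0.0011,0.0372,0,0,0,0,0,-0.0011,0.0372,0,0,0,0,0,-0.0011,0.0372,0,0,0,0,0,-0.0011,0.0372,0,0,0,0,0,0,0.006,-0.03,0,0,0,0,0,0,-0.03,0,0,0,0,0,0,0,0,0,0,0,0,0,0,0,0,0,0]'; python3 o.py
python3 - <<'E'
from h import *
im,_=vision.camera("side")
cv2.imwrite("pics/a5.png",cv2.resize(im[110:190,165:265],(600,480),interpolation=cv2.INTER_CUBIC)[:,:,::-1])
E
```

```text
t: 22.1
tool_pos: [0.5109, 0.2289, 0.0888]
tool_rot: [0.954, -0.299, 0.0, -0.0]
wrist_force: [0.8, 0.4, -2.4]
grip_width: 0.0265
yaw -34.74 [0.5109 0.2289 0.0888] F [ 0.8  0.4 -2.4] Tz 0.012
```

View pics/a5.png

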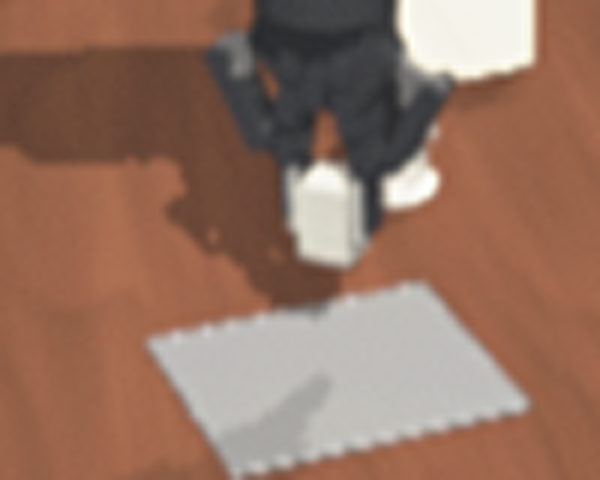

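```bash
python3 -m jog '[0,0,-0.03,0,0,0,0,0,0,-0.02,0,0,0,0,0,0,-0.012,0,0,0,0,0,0,-0.007,0,0,0,0,0,0,-0.003,0,0,0,0,0,0,0,0,0,0,0]' >/dev/null; python3 o.py; python3 -m jog '[0,0,-0.001,0,0,0,0,0,0,-0.001,0,0,0,0,0,0,0,0,0,0,0]'>/dev/null; python3 o.py
```

```text
yaw -34.73 [0.511  0.229  0.0168] F [ 0.4  1.  -3.5] Tz -0.011
yaw -34.72 [0.5107 0.229  0.0145] F [-0.2 -0.5 -3. ] Tz 0.001
```

```bash
python3 -m jog '[0,0,-0.0006,0,0,0,0,0,0,0,0,0,0,0]'>/dev/null; python3 o.py; python3 -m jog '[0,0,-0.0004,0,0,0,0,0,0,0,0,0,0,0]'>/dev/null; python3 o.py
```

```text
yaw -34.73 [0.5108 0.229  0.0139] F [ 0.5 -0.2 -2.2] Tz 0.01
yaw -34.72 [0.5108 0.229  0.0139] F [-2.4 -0.5  2.8] Tz -0.016
```

```bash
python3 -m jog '[0,0,0,0,0,0,0.8,0,0,0,0,0,0,0.8,0,0,0,0,0,0,0.8,0,0,0,0,0,0,0.8,0,0,0,0,0,0,0.8]'; python3 -m jog '[0,0,0.01,0,0,0,0.8,0,0,0.03,0,0,0,0.8,0,0,0.05,0,0,0,0.8,0,0,0.05,0,0,0,0.8,-0.02,0.03,0.04,0,0,0,0.8,-0.05,0.03,0,0,0,0,0.8,-0.05,0.03,0,0,0,0,0.8,0,0,0,0,0,0,0.8]'; python3 o.py
python3 - <<'E'
from h import *
im,_=vision.camera("side");im2,_=vision.camera("top")
np.save("s5.npy",im)
for c in("top","side"):
    for l,z in[("crank_hub",.025),("crank_knob",.06),("mat",0),("jaw_face",.032),("flux",0),("spool",0),("driver",.01)]:
        for x in finder.landmark_of(c,l)[:1]: print(c,l,np.round(x["uv"],1),round(x["p"],2),np.round(px2w(c,x["uv"],z),4))
a=cv2.resize(im[110:310,165:365],(400,400),interpolation=cv2.INTER_CUBIC);b=cv2.resize(im2[150:290,150:290],(400,400),interpolation=cv2.INTER_CUBIC)
cv2.imwrite("pics/a6.png",np.hstack([a,b])[:,:,::-1])
E
```

```text
t: 24.4
tool_pos: [0.5107, 0.229, 0.0134]
tool_rot: [0.954, -0.298, 0.0, -0.0]
wrist_force: [0.0, 0.2, 1.5]
grip_width: 0.0684
t: 25.4
tool_pos: [0.3881, 0.3205, 0.1942]
tool_rot: [0.955, -0.296, 0.0, -0.001]
wrist_force: [0.3, -0.9, -0.2]
grip_width: 0.0687
yaw -34.46 [0.3881 0.3205 0.1942] F [ 0.3 -0.9 -0.2] Tz 0.003
top crank_hub [194.3 230.8] 0.75 [0.5096 0.2324 0.025 ]
top crank_knob [176.7 219.4] 0.46 [0.5426 0.2822 0.06  ]
top mat [195.6 230.7] 0.7 [0.5124 0.2321 0.    ]
top jaw_face [193.  231.8] 0.67 [0.5058 0.2355 0.032 ]
top flux [265.8 176.7] 0.71 [0.6859 0.0023 0.    ]
top spool [121.4 212.5] 0.89 [0.5763 0.4745 0.    ]
top driver [409.4 212.7] 0.81 [ 0.5564 -0.4556  0.01  ]
side crank_hub [218.4 163.6] 0.71 [0.5041 0.2398 0.025 ]
side crank_knob [297.5 206.3] 0.67 [ 0.6677 -0.0862  0.06  ]
side mat [218.1 173.8] 0.74 [0.4989 0.2168 0.    ]
side flux [293.  204.9] 0.73 [0.6878 0.001  0.    ]
side spool [228.6 139.7] 0.79 [ 0.5754  0.4586 -0.    ]
side driver [308.8 354.2] 0.72 [ 0.5666 -0.4724  0.01  ]
```

View pics/a6.png

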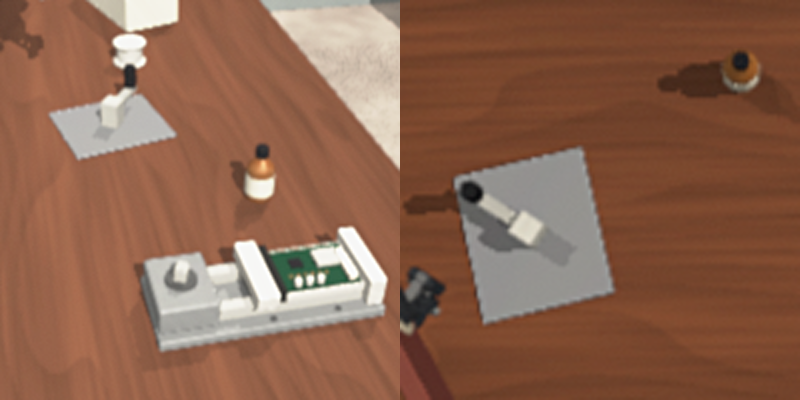

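The crank stands upright at the mat centre, the board is between pad and stop, and the bystanders haven't moved. I'm handing the job in.

```bash
python3 -c "
from workcell import robot
print(robot.finish_job())"
```

```text
the job is handed in; nothing more can be done
None
```

The job is done and handed in at about 26 s of the 72 s. No verdict was reported.

- **Fitting:** I gripped the crank by its hub and lowered it onto the spindle, shifting sideways about 1 mm when it touched. It came to rest at the expected home height, with light forces on the way down (about 3 N at the wrist).
- **Winding:** I turned the crank about 104° clockwise at roughly 0.35 N m. The torque then rose over the last few degrees to 0.64 N m, which I estimate as about 25 N of clamping. I eased the torque back to zero before lifting.
- **Lifting off:** It dragged a little at first, with about 10 N sideways and 10 N upward at the wrist. Two small sideways shifts freed it.
- **Last checks:** The final pictures show the crank upright near the mat's centre, the board held between the jaw pad and the stop, and the gripper clear.
- **Bystanders:** The flux and spool showed no real movement. The driver read 7 to 17 mm from its first position, which is within the networks' scatter; the arm never went near it.
- **Not confirmed:** I could not measure the clamping force left after release. It is inferred from the torque. In the final check the finder also misplaced `jaw_face` (top view) and `crank_knob` (side view). I disregarded both because the pictures plainly contradicted them.

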